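# Load a circuit board under a test fixture's spring clip

### The arm

A 6-joint arm with a two-finger parallel gripper is mounted at the origin on the work surface. World frame = base frame: x ahead of the robot, y to its left, z up, the work surface at z = 0. Lengths are in m, angles in rad, forces in N, time in s.
With the tool pointing down it reaches from about 0.275 to 0.825 m from the base axis. Payload 4.9 kg.
Tool frame: the origin (TCP) lies midway between the tips of the shut fingers; the grasp point (between the pads) lies 19 mm behind it; x points along the fingers, z is the direction in which the jaws open and shut, and the axes are right-handed (so a half turn about x gives the same grasp; the last joint's range is limited). The gripper opens to 85 mm and grips with 20 to 120 N. Pads are 22 mm wide; open, the fingers measure 114 mm over their backs; the gripper's body (76 mm by 85 mm) begins 54 mm behind the grasp point. The pads swing forward as they close: fully open they stand 13 mm farther back than shut.
Start: joints at [0.984, 0.326, -0.193, 1.052, 0, 1.437], TCP at [0.241, 0.495, 0.231] pointing down, gripper open.
Joint ranges: [-2.65, 2.65], [-0.97, 1.79], [-1.3, 1.35], [-1.93, 2.1], [-1.47, 1.37], [-3.14, 3.14]. Speed limits (rad/s): [2.57, 2.57, 3.14, 3.14, 3.14, 3.14].

### API

Orientations are given as a unit quaternion [x, y, z, w].
In Python, from bench import r gives the robot as it stands.
- The arm moves only by the shell command python3 -m jog 'ROWS' [FORCE]. ROWS is JSON, a list of rows, each an object of numbers: "x", "y", "z": the shift along the tool's x, y, z in cm; "ax", "ay", "az": the turn, a rotation vector about the tool's x, y, z in degrees; "gripper": the closure, from 0 (fully open) to 1 (shut). In form: [{"x": .., "y": .., "z": .., "ax": .., "ay": .., "az": .., "gripper": ..}, ...]. A call has 1 to 5 rows; each row is the pose to reach, as a shift and turn from the pose commanded when the call began, along the tool's axes at that moment; what a row does not reach only later rows make up. A row lasts 1/10 s, in which the tool goes at most 50 mm and 8.59 degrees, less where a joint would pass 70% of its speed; a pose out of reach is approached as far as the arm can. A call with a gripper value outside its range is refused whole. The fingers move at their own pace and stop on an object; FORCE is the grip in N (left out, the last holds). Time passes only in rows, so rows that repeat a pose let the fingers close. It gives the time, the measured TCP pose, the force and the opening at its end, in the units of the state.
- r.sense(): the state, without advancing time (a new reading comes with each control period).
- r.camera(name): name is "scene" or "side" or "wrist"; returns the picture (420x560x3 uint8, blue, green, red); there is no depth.
- r.get_calibration(name): a dict with "fovy" (degrees; the focal length in pixels is half the picture's height over the tangent of half this angle, whatever the lens; pixels are square), "cx", "cy" (the principal point, pixels), "view" (4x4, takes a point from world to camera coordinates); the wrist camera has in their place "tool_from_camera" (4x4, takes a point from camera to tool coordinates, whose origin is the TCP and whose axes are the tool frame's). Camera axes: x right, y down, z forward; pixel columns grow to the right and rows downward; lengths in m; the calibration is good to about 2 mm. A picture is of the moment at which its call begins: read the wrist's pose just before it. get_calibration takes no time and is no camera call.
- r.hand_in(): hands the job in, once; it reports no verdict.
Trained networks look in the newest picture that a camera, given by its name, has taken for a name from the list of things; names that differ only in an ending like _2 or _b are one class to them, and where a whole thing is asked for, a point or a joint stands for the part that bears it (a point fixed in the world has none). Each returns a list of dicts, best first, with "confidence" (0 to 1); they miss things now and then, are a little off and sometimes report something else, mostly with a low value. They report only what shows in the picture. A call takes as long as a camera call. They do not tell look-alikes from the thing itself.
- r.outline_of(camera, query): "mask" (420x560 bool, what is visible of it) and "box" ([left, top, width, height] in pixels, round what is visible of it).
The state is a dict: "time_s": time; "joint_positions": joint angles; "joint_vel": joint speeds; "joint_efforts": joint torques, N m; "tool_pos": TCP position; "ee_rot": TCP orientation; "force": force on the tool from outside, world axes, zero at the start; "moment": the same for the moment, N m; "finger_gap": finger opening in m.
Only numpy, scipy, OpenCV 4.12 (cv2) and the standard library are available. Lean on these libraries where they do the work, as an engineer would, in place of code of your own. Each camera call takes 0.05 s, during which the arm holds its last target.

### The job

Load the green circuit board into the test fixture using your fingertips only: hold the clip's orange paddle down with one fingertip so that its red jaw rises, and with the other fingertip push the board along its channel, beneath the jaw, fully home against the end stop. Keep the paddle down until the board is home, then let go so that the jaw comes down on the board, and move clear. Do not pick the board up, and leave everything else on the bench where it is.

Things in the scene. Friction and masses are not known exactly. Their poses are not given: they have to be found in the camera images.
- fixture: Grey test fixture, bolted down. Origin on the bench under the channel's middle line; +x = way in for boards, z up. Base top z = 16 mm, x -130 to +105, y -48 to +92 mm. The channel runs along x between two guides (inner faces y = +-27 mm, tops z = 22 mm, x from -80 to +70 mm); behind x = -80 mm the base is open and flat.
- stop (a point): Foot of the aluminium end stop's face, mid-channel: x = +70, y = 0, z = 16 mm in the fixture's frame. The stop and the black housing behind it rise to z = 42 mm.
- axle (a point): Middle of the clip's steel axle (10 mm thick, along fixture x) on the +y side of the channel: x = -25, y = 38, z = 26 mm in the fixture's frame. Its two bearing blocks, at x = -122 and +72 mm, rise to z = 32 mm.
- board: Board to load: green circuit board in a flat black carrier, 80 (x) x 50 (y) x 10 mm (z), about 60 g, loose, lying on the base in the channel before the jaw, within 2 degrees of the fixture's x. Origin: centre of its underside; front end +40 mm along its x, rear end (to be pushed) -40 mm. Fully home its origin is at x = 30, y = 0, z = 16 mm in the fixture's frame.
- clip (a joint): Angle of the spring clip, a seesaw about the axle, rad. 0 = at rest, jaw down, blocking the channel (underside 4 mm below the board's top). Grows as the paddle is pressed: 0.13 = jaw level with the board's top (and its value on a loaded board), 0.27 = paddle level, 0.30 = stop, jaw 5 mm above the board. Pressed mid-paddle it takes 3 N to start, 7 N fully down, and springs back.
- paddle (a point): Middle of the top of the clip's orange paddle, a plate spanning x -115 to +15, y 40 to 88 mm in the fixture's frame; a pressing tip may slide along it. This point: x = -50, y = 66, z = 29 mm at rest (sloping up outwards, outer edge z = 35), z = 21 mm when level: then half-way up the board's thickness and 5 mm over the base, so a second tip at that height meets the board's rear end.
- jaw (a point): Lower edge of the near end of the clip's red jaw, a round pad 8 mm thick and 15 mm long on a steel arm over the channel; x = +45, y = +8, z = 22 mm in the fixture's frame at rest (the pad runs on to x = +60 mm).
- spare: Bystander: a spare board, blue, in the same 80 x 50 x 10 mm black carrier, lying on the bench on the -y side of the fixture. Origin: centre of its underside.
- flux: Bystander: small amber bottle with a red cap, 34 mm across, 65 mm tall, on the +y side of the fixture. Origin: centre of its underside.
- driver: Bystander: screwdriver with yellow handle, 150 mm long, lying on the bench on the +y side of the fixture. Origin: on the bench under its middle.
- tin: Bystander: flat steel tin, 48 mm across, 22 mm tall, beyond the fixture's end stop. Origin: centre of its underside.
- meter: Bystander: green multimeter lying flat, 150 x 78 x 40 mm, at the side of the bench. Origin: centre of its underside.
- bin: Bystander: clear open plastic bin, 110 x 75 x 40 mm, at the side of the bench. Origin: centre of its underside.
- jar: Bystander: clear jar with a white lid, 60 mm across, 75 mm tall, at the side of the bench. Origin: centre of its underside.
There are look-alikes about, which are no part of the job. Leave any pink look-alike of the board alone.

How it is judged:
By the outcome, as a careful person would: the job done as asked, in the order asked, and still so for the second after the job is handed in, with the robot touching nothing.
It also fails if it takes over 48 s, if anything falls off the work surface, if the arm or the gripper's body presses on something with over 40 N, if the wrist force passes 120 N, or if a joint passes its speed limit or range.

## Working session

There is one attempt and no reset: what is moved stays moved. The work goes in short steps, Python scripts to look and compute and a shell command to move; the robot and the scene stay as the last step left them, time stands still between calls to the robot, and variables do not carry over. Pictures are saved under pics/ and viewed, and the job is handed in when it is done.

```bash
ls; mkdir -p pics
python3 - <<'E'
from bench import r
import cv2,numpy as np
print(r.sense())
for n in ["scene","side","wrist"]:
    cv2.imwrite(f"pics/{n}0.png",r.camera(n)); print(n,r.get_calibration(n))
E
```

```text
pics
{'time_s': 0.0, 'joint_positions': array([ 9.83845246e-01,  3.26939065e-01, -1.93556188e-01,  1.05197736e+00,
        5.22104070e-06,  1.43659701e+00]), 'joint_vel': array([-0.00113357, -0.00083327, -0.00074515, -0.00124197, -0.00060146,
       -0.00017764]), 'joint_efforts': array([ 1.50115116e-03, -4.43399835e+01,  2.62439507e+01,  1.54372148e-02,
       -3.81494840e-05,  1.58377571e-05]), 'tool_pos': array([0.24027001, 0.49412426, 0.23051495]), 'ee_rot': array([-0.37526189,  0.60000731,  0.37477671,  0.59892584]), 'force': array([ 0.10467447, -0.41321104, -0.48315603]), 'moment': array([-0.03310419, -0.02907836,  0.0257442 ]), 'finger_gap': 0.0850568459103361}
scene {'fovy': 56.65936448999975, 'cx': 274.2615315312218, 'cy': 205.86869717220907, 'view': array([[-0.71703603,  0.69700428, -0.00666106,  0.41800467],
       [ 0.4408834 ,  0.44611106, -0.77884964, -0.20753021],
       [-0.53988995, -0.5614    , -0.62717532,  1.39368638],
       [ 0.        ,  0.        ,  0.        ,  1.        ]])}
side {'fovy': 55.26702420013198, 'cx': 282.1656175095277, 'cy': 212.05104594744867, 'view': array([[ 0.9667982 , -0.25545143,  0.00676848, -0.56020389],
       [-0.14481759, -0.5695246 , -0.80911655,  0.12296027],
       [ 0.2105448 ,  0.78127223, -0.58760921,  1.29584838],
       [ 0.        ,  0.        ,  0.        ,  1.        ]])}
wrist {'fovy': 65.20614560881535, 'cx': 281.6218062228275, 'cy': 204.82923906410514, 'tool_from_camera': array([[-1.58512943e-04, -3.09800176e-01,  9.50801675e-01,
        -1.42071315e-01],
       [-5.11321014e-04, -9.50801538e-01, -3.09800217e-01,
         7.88098935e-02],
       [ 9.99999857e-01, -5.35272220e-04, -7.69299050e-06,
         8.52461908e-04],
       [ 0.00000000e+00,  0.00000000e+00,  0.00000000e+00,
         1.00000000e+00]])}
```

View pics/scene0.png

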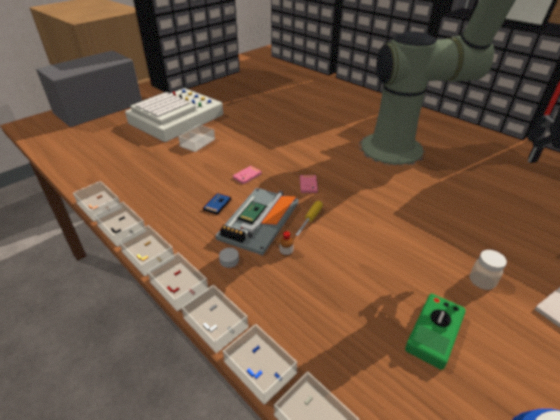

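View pics/side0.png

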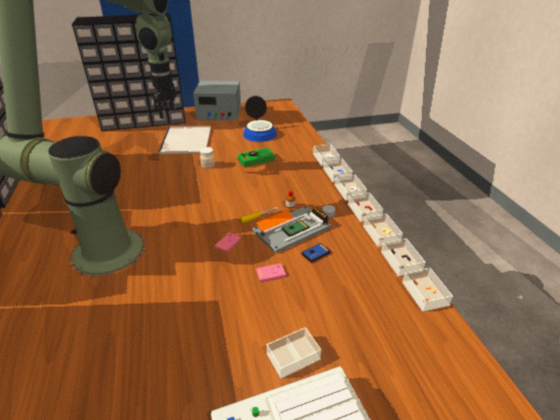

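View pics/wrist0.png

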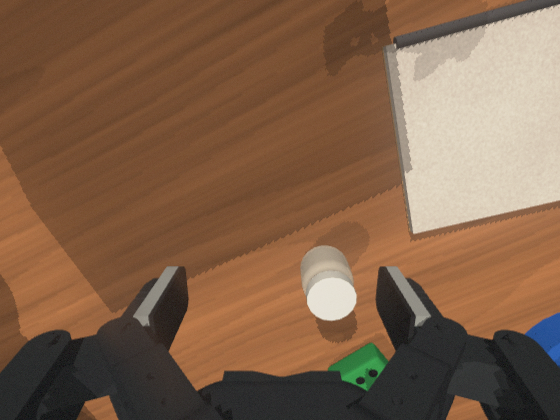

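The scene picture shows the fixture at about (258,218), black housing end at (233,235), orange paddle at (280,210). The side view shows it at about (292,228). Next I'll get a rough pose.

```bash
cat > h.py <<'E'
from bench import r
import cv2,numpy as np
from scipy.spatial.transform import Rotation as R
def K(c,h=420):
    f=h/2/np.tan(np.radians(c["fovy"])/2); return f,c["cx"],c["cy"]
def cam(name,s=None):
    c=r.get_calibration(name); 
    if "view" in c: V=c["view"]
    else:
        s=s or r.sense(); T=np.eye(4);T[:3,:3]=R.from_quat(s["ee_rot"]).as_matrix();T[:3,3]=s["tool_pos"]
        V=np.linalg.inv(T@c["tool_from_camera"])
    return K(c),V
def ray(name,px,z,s=None):
    (f,cx,cy),V=cam(name,s); W=np.linalg.inv(V)
    d=W[:3,:3]@np.array([(px[0]-cx)/f,(px[1]-cy)/f,1]); o=W[:3,3]
    return o+d*(z-o[2])/d[2]
def proj(name,p,s=None):
    (f,cx,cy),V=cam(name,s); q=V[:3,:3]@np.asarray(p)+V[:3,3]
    return np.array([cx+f*q[0]/q[2],cy+f*q[1]/q[2]])
E
python3 - <<'E'
from h import *
for cname in ["scene","side"]:
    im=r.camera(cname)
    if cname=="scene": cv2.imwrite("pics/sc_crop.png",cv2.resize(im[150:290,170:350],None,fx=4.2,fy=4.2,interpolation=cv2.INTER_CUBIC))
    else: cv2.imwrite("pics/sd_crop.png",cv2.resize(im[180:290,210:360],None,fx=5,fy=5,interpolation=cv2.INTER_CUBIC))
    for q,z in [("fixture",.016),("board",.026),("paddle",.029),("spare",.01),("flux",.03),("driver",.01),("tin",.02),("meter",.04),("jar",.05),("bin",.02)]:
        for d in r.outline_of(cname,q)[:3]:
            if d["confidence"]<.3: continue
            b=d["box"];m=d["mask"];ys,xs=np.nonzero(m)
            print(cname,q,round(d["confidence"],2),b,ray(cname,(xs.mean(),ys.mean()),z).round(3))
E
```

```text
scene fixture 0.82 [214.5, 189.7, 83.4, 63.3] [ 0.62  -0.023  0.016]
scene board 0.71 [239.3, 198.2, 29.0, 26.3] [ 0.614 -0.058  0.026]
scene board 0.71 [299.5, 178.0, 21.1, 15.7] [ 0.4   -0.039  0.026]
scene board 0.57 [232.0, 167.6, 27.0, 17.1] [ 0.5   -0.207  0.026]
scene paddle 0.74 [203.4, 190.4, 27.1, 24.8] [ 0.66  -0.153  0.029]
scene paddle 0.66 [237.0, 190.7, 58.1, 41.8] [ 0.572 -0.017  0.029]
scene spare 0.68 [203.9, 191.6, 29.6, 25.1] [ 0.646 -0.174  0.01 ]
scene flux 0.56 [279.0, 230.7, 17.8, 26.1] [0.637 0.1   0.03 ]
scene driver 0.62 [297.8, 200.7, 23.3, 33.6] [0.485 0.051 0.01 ]
scene tin 0.6 [220.7, 246.7, 18.4, 19.7] [0.763 0.028 0.02 ]
scene meter 0.89 [405.1, 290.4, 62.2, 79.6] [0.61  0.484 0.04 ]
scene meter 0.46 [238.9, 190.3, 57.2, 43.0] [ 0.583 -0.008  0.04 ]
scene meter 0.43 [215.7, 189.6, 83.3, 64.9] [ 0.639 -0.003  0.04 ]
scene jar 0.76 [468.2, 247.9, 37.3, 42.3] [0.388 0.49  0.05 ]
scene bin 0.96 [177.9, 126.0, 35.4, 25.7] [ 0.47  -0.522  0.02 ]
side fixture 0.63 [254.1, 206.3, 75.0, 48.6] [ 0.596 -0.053  0.016]
side fixture 0.36 [238.4, 148.8, 36.2, 16.9] [0.584 0.471 0.016]
side board 0.61 [256.4, 263.1, 29.1, 16.8] [ 0.477 -0.256  0.026]
side board 0.52 [218.6, 236.1, 22.2, 17.4] [ 0.373 -0.09   0.026]
side spare 0.65 [300.1, 245.4, 29.7, 16.7] [ 0.64  -0.188  0.01 ]
side flux 0.53 [286.7, 193.1, 8.8, 18.0] [0.633 0.083 0.03 ]
side driver 0.53 [238.6, 212.3, 23.3, 12.4] [0.475 0.049 0.01 ]
side tin 0.71 [321.7, 203.1, 13.4, 13.8] [0.754 0.002 0.02 ]
side meter 0.75 [240.5, 151.9, 32.7, 13.3] [0.579 0.425 0.04 ]
side jar 0.56 [203.9, 147.0, 13.7, 21.8] [0.37  0.451 0.05 ]
side jar 0.39 [319.1, 203.2, 15.4, 15.4] [ 0.737 -0.033  0.05 ]
side bin 0.7 [257.1, 211.9, 55.6, 22.1] [ 0.572 -0.011  0.02 ]
side bin 0.56 [266.9, 326.3, 55.7, 53.0] [ 0.468 -0.528  0.02 ]
```

View pics/sc_crop.png

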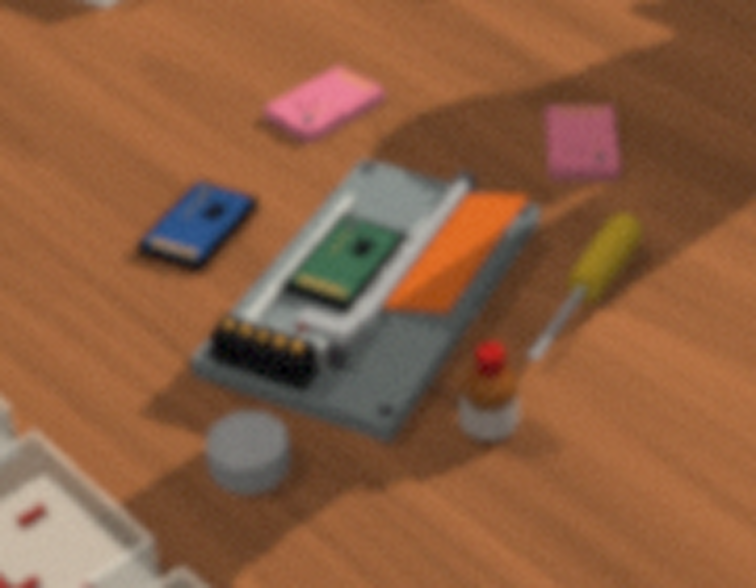

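View pics/sd_crop.png

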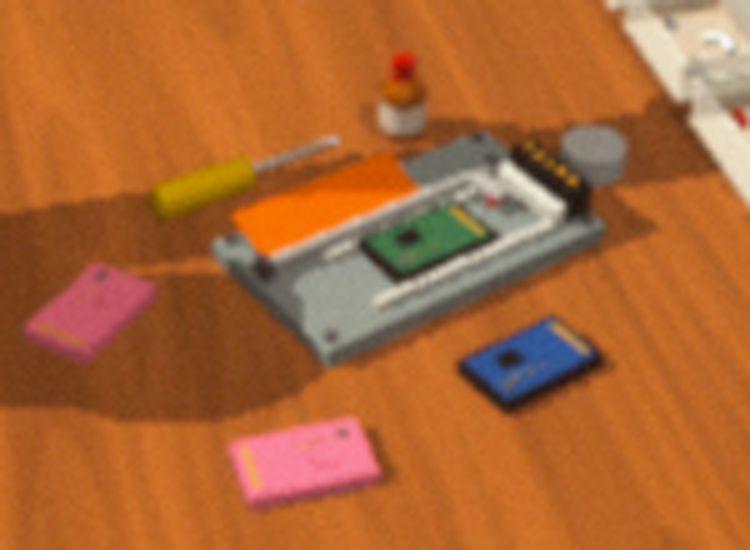

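Run:
```python
from h import *
P=[ray("scene",(170+u/4.2,150+v/4.2),.016)[:2] for u,v in [(365,165),(195,362),(395,430),(535,210)]]
Q=[ray("side",(210+u/5,180+v/5),.016)[:2] for u,v in [(325,350),(605,225),(485,135),(215,240)]]
M=np.array([[-130,-48],[105,-48],[105,92],[-130,92]])/1000
for A in (P,Q):
    A=np.array(A);print(A.round(3).tolist())
    a=A-A.mean(0);m=M-M.mean(0);th=np.arctan2((m[:,0]*a[:,1]-m[:,1]*a[:,0]).sum(),(m*a).sum())
    c,s=np.cos(th),np.sin(th);print(np.degrees(th),A.mean(0)-np.array([[c,-s],[s,c]])@M.mean(0))
print(R.from_quat(r.sense()["ee_rot"]).as_matrix().round(3))
```

```text
[[0.523, -0.136], [0.737, -0.058], [0.689, 0.072], [0.475, -0.014]]
21.114722040101764 [ 0.6256328  -0.05011914]
[[0.516, -0.15], [0.735, -0.072], [0.687, 0.051], [0.471, -0.022]]
19.459153015893015 [ 0.62118255 -0.06493793]
[[-0.    -0.899  0.438]
 [-0.     0.438  0.899]
 [-1.     0.    -0.   ]]
```

```bash
cat >> h.py <<'E'
def down(yaw_fx):
    # tool x down, tool z=+fy, tool y=-fx
    c,s=np.cos(yaw_fx),np.sin(yaw_fx)
    return np.array([[0,-c,-s],[0,-s,c],[-1,0,0]])
def togo(p,yaw_deg):
    s=r.sense();M=R.from_quat(s["ee_rot"]).as_matrix()
    d=M.T@(np.asarray(p)-s["tool_pos"])*100
    a=R.from_matrix(M.T@down(np.radians(yaw_deg))).as_rotvec(degrees=True)
    print("t",s["time_s"],"xyz cm",d.round(2),"rot",a.round(2),"F",s["force"].round(1),"gap",s["finger_gap"].round(4),"pos",s["tool_pos"].round(4))
E
python3 -c "
from h import *
togo([.626,-.035,.25],20.3)"
```

```text
Traceback (most recent call last):
  File "h.py", line 28, in togo
    print("t",s["time_s"],"xyz cm",d.round(2),"rot",a.round(2),"F",s["force"].round(1),"gap",s["finger_gap"].round(4),"pos",s["tool_pos"].round(4))
                                                                                             ^^^^^^^^^^^^^^^^^^^^^
AttributeError: 'float' object has no attribute 'round'
```

```bash
sed -i 's/s\["finger_gap"\].round(4)/round(s["finger_gap"],4)/' h.py
python3 -c "
from h import *
togo([.626,-.035,.25],20.3)"
```

```text
t 1.25 xyz cm [ -1.87 -57.83 -30.76] rot [-46.24  -0.    -0.  ] F [ 0.5 -0.6  0.4] gap 0.0856 pos [0.2406 0.4946 0.2313]
```

```bash
J='python3 -m jog'; python3 -m jog '[{"x":-1.9,"y":-57.8,"z":-30.8,"ax":-46,"gripper":0.3},{"x":-1.9,"y":-57.8,"z":-30.8,"ax":-46,"gripper":0.3},{"x":-1.9,"y":-57.8,"z":-30.8,"ax":-46,"gripper":0.3},{"x":-1.9,"y":-57.8,"z":-30.8,"ax":-46,"gripper":0.3},{"x":-1.9,"y":-57.8,"z":-30.8,"ax":-46,"gripper":0.3}]' 30
python3 -c "
from h import *
togo([.626,-.035,.25],20.3)"
```

```text
t 1.25 xyz cm [ -1.87 -57.83 -30.76] rot [-46.24  -0.    -0.  ] F [ 0.5 -0.6  0.4] gap 0.0856 pos [0.2406 0.4946 0.2313]schema error: expected keys x, y, z, ax, ay, az, gripper
```

```bash
python3 -m jog '[{"x":-1.9,"y":-57.8,"z":-30.8,"ax":-46,"ay":0,"az":0,"gripper":0.3},{"x":-1.9,"y":-57.8,"z":-30.8,"ax":-46,"ay":0,"az":0,"gripper":0.3},{"x":-1.9,"y":-57.8,"z":-30.8,"ax":-46,"ay":0,"az":0,"gripper":0.3},{"x":-1.9,"y":-57.8,"z":-30.8,"ax":-46,"ay":0,"az":0,"gripper":0.3},{"x":-1.9,"y":-57.8,"z":-30.8,"ax":-46,"ay":0,"az":0,"gripper":0.3}]' 30
python3 -c "
from h import *
togo([.626,-.035,.25],20.3)"
```

```text
time_s: 1.75
tool_pos: [0.3732, 0.3138, 0.2381]
ee_rot: [0.552, -0.442, -0.552, -0.442]
force: [-0.3, 0.9, -0.5]
finger_gap: 0.0599
t 1.75 xyz cm [ -1.19 -17.07 -39.56] rot [-7.71  0.01  0.04] F [-0.3  0.9 -0.5] gap 0.0599 pos [0.3732 0.3138 0.2381]
```

```bash
python3 -m jog '[{"x":-1.1,"y":-16,"z":-37.2,"ax":-3,"ay":0,"az":0,"gripper":0.3},{"x":-1.1,"y":-16,"z":-37.2,"ax":-3,"ay":0,"az":0,"gripper":0.3},{"x":-1.1,"y":-16,"z":-37.2,"ax":-3,"ay":0,"az":0,"gripper":0.3},{"x":-1.1,"y":-16,"z":-37.2,"ax":-3,"ay":0,"az":0,"gripper":0.3},{"x":-1.1,"y":-16,"z":-37.2,"ax":-3,"ay":0,"az":0,"gripper":0.3}]'
python3 -c "
from h import *
togo([.626,-.035,.25],20.3)"
```

```text
time_s: 2.25
tool_pos: [0.5186, 0.11, 0.2449]
ee_rot: [0.562, -0.429, -0.562, -0.429]
force: [1.0, 0.3, 1.6]
finger_gap: 0.0598
t 2.25 xyz cm [ -0.51  -6.55 -16.82] rot [-5.05  0.    0.04] F [1.  0.3 1.6] gap 0.0598 pos [0.5186 0.11   0.2449]
```

```bash
python3 -m jog '[{"x":-0.5,"y":-5.6,"z":-14.6,"ax":-5,"ay":0,"az":0,"gripper":0.3},{"x":-0.5,"y":-5.6,"z":-14.6,"ax":-5,"ay":0,"az":0,"gripper":0.3},{"x":-0.5,"y":-5.6,"z":-14.6,"ax":-5,"ay":0,"az":0,"gripper":0.3},{"x":-0.5,"y":-5.6,"z":-14.6,"ax":-5,"ay":0,"az":0,"gripper":0.3},{"x":-0.5,"y":-5.6,"z":-14.6,"ax":-5,"ay":0,"az":0,"gripper":0.3}]'
python3 -c "
from h import *
togo([.626,-.035,.25],20.3)
cv2.imwrite('pics/w1.png',r.camera('wrist'))"
```

```text
time_s: 2.75
tool_pos: [0.6104, -0.0156, 0.2489]
ee_rot: [-0.579, 0.405, 0.58, 0.405]
force: [-1.1, 0.3, -1.2]
finger_gap: 0.0597
t 2.75 xyz cm [-0.11 -0.8  -2.36] rot [-0.19  0.04 -0.04] F [-1.1  0.3 -1.2] gap 0.0597 pos [ 0.6104 -0.0156  0.2489]
```

View pics/w1.png

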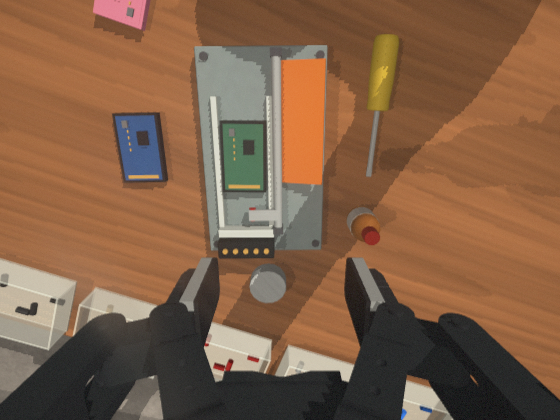

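Run:
```python
from h import *
togo([.626,-.035,.25],20.3)
s=r.sense();im=r.camera('wrist')
import pickle;pickle.dump((s,im),open('w2.pkl','wb'))
cv2.imwrite('pics/w2a.png',cv2.resize(im[30:170,180:340],None,fx=4.2,fy=4.2,interpolation=cv2.INTER_CUBIC))
cv2.imwrite('pics/w2b.png',cv2.resize(im[140:270,180:340],None,fx=4.2,fy=4.2,interpolation=cv2.INTER_CUBIC))
togo([.626,-.035,.25],20.3)
```

```text
t 2.8 xyz cm [-0.09 -0.82 -2.51] rot [-0.08  0.06 -0.05] F [0.1 0.3 0.2] gap 0.0596 pos [ 0.6096 -0.0143  0.2491]
t 2.85 xyz cm [-0.08 -0.83 -2.61] rot [-0.    0.06 -0.05] F [-0.2  0.  -0.6] gap 0.0599 pos [ 0.6092 -0.0134  0.2493]
```

View pics/w2a.png

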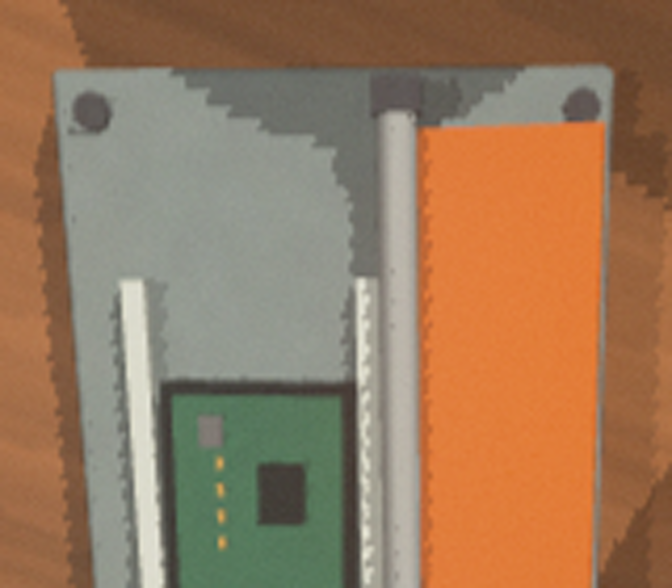

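View pics/w2b.png

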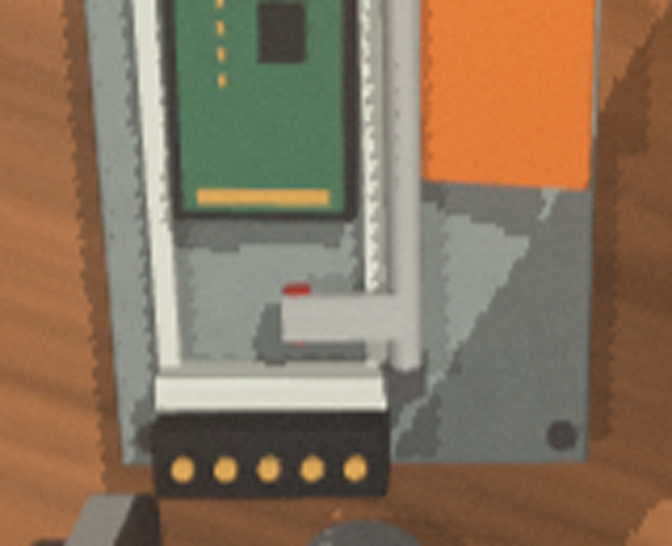

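```bash
cat > fit.py <<'E'
from h import *
import pickle
from scipy.optimize import least_squares
s,im=pickle.load(open('w2.pkl','rb'))
A=lambda a,b:(180+(a+.5)/4.2-.5,30+(b+.5)/4.2-.5)
B=lambda a,b:(180+(a+.5)/4.2-.5,140+(b+.5)/4.2-.5)
F=[((-130,-48,16),A(55,72)),((-130,92,16),A(611,68)),((105,92,16),B(584,460)),((105,-48,16),B(124,463)),((-80,-27,22),A(145,280)),((-80,27,22),A(357,280)),((-115,88,35),A(605,124)),((15,88,35),B(589,189))]
bd=[A(163,383),A(354,380),B(354,218),B(178,218)]
def W(p,q):
    c,sn=np.cos(p[2]),np.sin(p[2]);q=np.array(q)/1000
    return np.array([p[0]+c*q[0]-sn*q[1],p[1]+sn*q[0]+c*q[1],q[2]])
f=lambda p:np.concatenate([proj("wrist",W(p,m),s)-np.array(u) for m,u in F])
o=least_squares(f,[.623,-.057,.35],loss='soft_l1');p=o.x
print("fixture",p[:2].round(4),np.degrees(p[2]).round(2));print(f(p).reshape(-1,2).round(1).tolist())
print("board corners in fixture mm:")
c,sn=np.cos(p[2]),np.sin(p[2])
for u in bd:
    w=ray("wrist",u,.026,s)[:2]-p[:2];print((1000*np.array([c*w[0]+sn*w[1],-sn*w[0]+c*w[1]])).round(1))
for m in [(-130,-48,16),(105,-48,16),(105,92,16),(-130,92,16)]: print(proj("scene",W(p,m)).round(1),proj("side",W(p,m)).round(1))
E
python3 fit.py
```

```text
fixture [ 0.6249 -0.0562] 20.52
[[-1.4, -0.8], [1.1, -0.7], [0.8, 1.6], [-0.9, 1.5], [-0.4, 0.2], [-0.3, -0.1], [0.5, -0.3], [0.3, 0.6]]
board corners in fixture mm:
[-55.1 -22.9]
[-55.5  26.2]
[24.5 24.4]
[ 24.2 -24. ]
[255.5 187.4] [275.9 249.1]
[214.1 235.5] [331.7 223.4]
[261.8 251.7] [306.7 204.5]
[298.  199.3] [252.7 226.9]
```

```bash
cat >> h.py <<'E'
FX=np.array([.6249,-.0562]);YAW=20.52
def fw(x,y,z):
    c,s=np.cos(np.radians(YAW)),np.sin(np.radians(YAW));return [FX[0]+(c*x-s*y)/1000,FX[1]+(s*x+c*y)/1000,z/1000]
def inf():
    s=r.sense();w=s["tool_pos"][:2]-FX;c,n=np.cos(np.radians(YAW)),np.sin(np.radians(YAW))
    print("fixture mm",(1000*np.array([c*w[0]+n*w[1],-n*w[0]+c*w[1],s["tool_pos"][2]])).round(1))
def go(x,y,z): togo(fw(x,y,z),YAW); inf()
E
python3 -c "
from h import *
go(-75,35,70)"
```

```text
t 2.85 xyz cm [17.93  7.51 -1.11] rot [-0.22  0.06 -0.05] F [-0.2  0.  -0.6] gap 0.0599 pos [ 0.6092 -0.0134  0.2493]
fixture mm [  0.3  45.6 249.3]
```

```bash
python3 -m jog '[{"x":5,"y":2.1,"z":-0.3,"ax":-0.2,"ay":0,"az":0,"gripper":0.3},{"x":9,"y":3.8,"z":-0.6,"ax":-0.2,"ay":0,"az":0,"gripper":0.3},{"x":13,"y":5.5,"z":-1,"ax":-0.2,"ay":0,"az":0,"gripper":0.3},{"x":17.9,"y":7.5,"z":-1.1,"ax":-0.2,"ay":0,"az":0,"gripper":0.3},{"x":17.9,"y":7.5,"z":-1.1,"ax":-0.2,"ay":0,"az":0,"gripper":0.3}]'
python3 -m jog '[{"x":0,"y":0,"z":0,"ax":0,"ay":0,"az":0,"gripper":0.3},{"x":0,"y":0,"z":0,"ax":0,"ay":0,"az":0,"gripper":0.3}]'
python3 -c "
from h import *
cv2.imwrite('pics/w3.png',r.camera('wrist'))
go(-75,35,45)"
```

```text
time_s: 3.35
tool_pos: [0.5354, -0.0479, 0.0658]
ee_rot: [-0.577, 0.405, 0.585, 0.401]
force: [-0.8, 0.2, -0.0]
finger_gap: 0.0597
time_s: 3.55
tool_pos: [0.5464, -0.0501, 0.0733]
ee_rot: [0.583, -0.402, -0.58, -0.404]
force: [1.4, 0.2, -0.0]
finger_gap: 0.0595
t 3.6 xyz cm [2.85 0.41 0.22] rot [ 0.02 -0.17  0.29] F [0.7 0.6 0.4] gap 0.0593 pos [ 0.5468 -0.0503  0.0735]
fixture mm [-71.1  32.9  73.5]
```

View pics/w3.png

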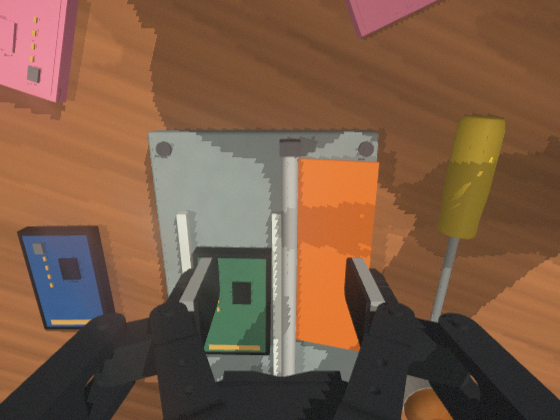

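```bash
python3 -c "
from h import *
s=r.sense();im=r.camera('wrist').copy()
for m in [(-130,-48,16),(-130,92,16),(-80,-27,22),(-80,27,22),(-115,88,35),(-55,-23,26),(-55,26,26),(-130,-48,0)]:
    q=proj('wrist',fw(*m),s);print(m,q.round(1));cv2.circle(im,tuple(int(round(v)) for v in q),2,(0,0,255),-1)
cv2.imwrite('pics/w4.png',cv2.resize(im[110:300,140:400],None,fx=3,fy=3))
go(-75,35,45)"
```

```text
(-130, -48, 16) [146.  131.7]
(-130, 92, 16) [381.1 131.8]
(-80, -27, 22) [186.1 214.1]
(-80, 27, 22) [272.3 214.2]
(-115, 88, 35) [381.1 162.9]
(-55, -23, 26) [194.2 253. ]
(-55, 26, 26) [270.9 253.1]
(-130, -48, 0) [155.8 129.1]
t 3.65 xyz cm [2.83 0.39 0.22] rot [ 0.01 -0.17  0.27] F [-0.5 -0.3  0.2] gap 0.0597 pos [ 0.5466 -0.0504  0.0733]
fixture mm [-71.3  32.9  73.3]
```

View pics/w4.png

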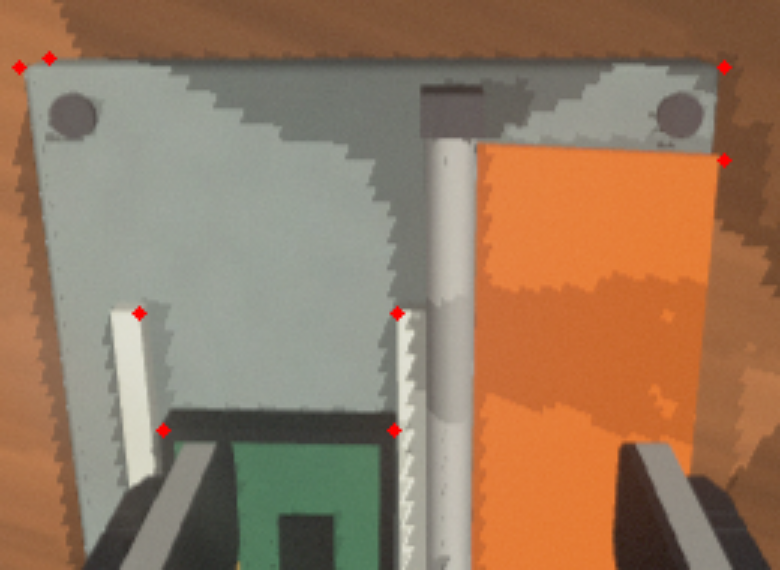

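```bash
python3 -m jog '[{"x":1,"y":0.6,"z":0.2,"ax":0,"ay":0,"az":0,"gripper":0.3},{"x":2.5,"y":0.6,"z":0.2,"ax":0,"ay":0,"az":0.2,"gripper":0.3},{"x":3.8,"y":0.6,"z":0.2,"ax":0,"ay":0,"az":0.2,"gripper":0.3},{"x":3.8,"y":0.6,"z":0.2,"ax":0,"ay":0,"az":0.2,"gripper":0.3},{"x":3.8,"y":0.6,"z":0.2,"ax":0,"ay":0,"az":0.2,"gripper":0.3}]'
python3 -c "
from h import *
go(-77,35,25)
im=r.camera('wrist');cv2.imwrite('pics/w5.png',im);cv2.imwrite('pics/sd5.png',cv2.resize(r.camera('side')[170:270,220:350],None,fx=5,fy=5,interpolation=cv2.INTER_CUBIC));go(-77,35,25)"
```

```text
time_s: 4.15
tool_pos: [0.5371, -0.0506, 0.0322]
ee_rot: [-0.58, 0.404, 0.582, 0.402]
force: [-0.3, -0.0, 0.5]
finger_gap: 0.0595
t 4.15 xyz cm [ 0.72 -0.33 -0.1 ] rot [-0.05  0.03 -0.24] F [-0.3 -0.   0.5] gap 0.0595 pos [ 0.5371 -0.0506  0.0322]
fixture mm [-80.3  36.   32.2]
t 4.25 xyz cm [ 0.78 -0.29 -0.06] rot [-0.06 -0.01 -0.18] F [ 0.2 -1.3 -0. ] gap 0.0595 pos [ 0.5376 -0.0509  0.0328]
fixture mm [-79.9  35.6  32.8]
```

View pics/w5.png

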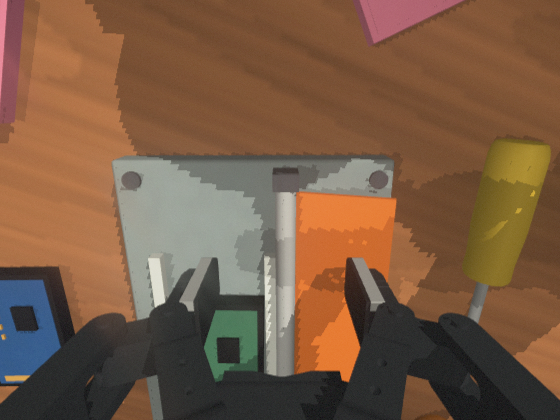

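View pics/sd5.png

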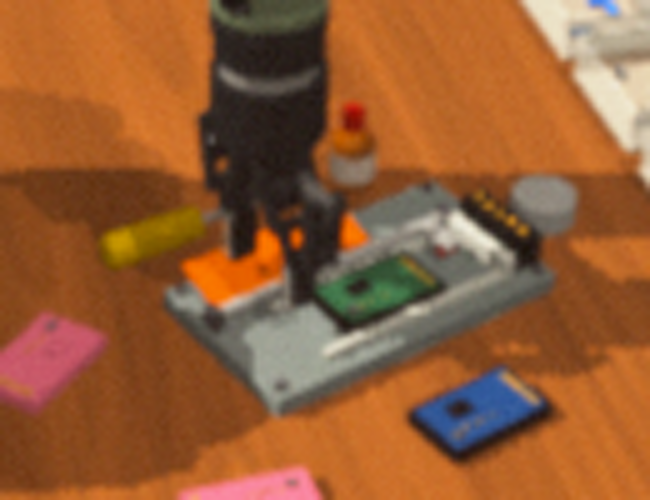

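```bash
python3 -m jog '[{"x":0.4,"y":0,"z":0,"ax":0,"ay":0,"az":0,"gripper":0.3},{"x":0.8,"y":0,"z":0,"ax":0,"ay":0,"az":0,"gripper":0.3},{"x":0.8,"y":0,"z":0,"ax":0,"ay":0,"az":0,"gripper":0.3},{"x":0.8,"y":0,"z":0,"ax":0,"ay":0,"az":0,"gripper":0.3}]'
python3 -c "
from h import *
go(-80,35,20)"
python3 -m jog '[{"x":0.3,"y":0,"z":0,"ax":0,"ay":0,"az":0,"gripper":0.3},{"x":0.3,"y":0,"z":0,"ax":0,"ay":0,"az":0,"gripper":0.3},{"x":0.3,"y":0,"z":0,"ax":0,"ay":0,"az":0,"gripper":0.3}]'
```

```text
time_s: 4.65
tool_pos: [0.5376, -0.0508, 0.0248]
ee_rot: [-0.58, 0.404, 0.581, 0.402]
force: [0.3, 0.6, 2.4]
finger_gap: 0.0594
t 4.65 xyz cm [ 0.48  0.01 -0.06] rot [-0.06 -0.02 -0.16] F [0.3 0.6 2.4] gap 0.0594 pos [ 0.5376 -0.0508  0.0248]
fixture mm [-79.9  35.6  24.8]
time_s: 4.95
tool_pos: [0.5375, -0.0507, 0.0218]
ee_rot: [-0.58, 0.404, 0.581, 0.402]
force: [0.8, 0.7, 3.0]
finger_gap: 0.0597
```

```bash
python3 -m jog '[{"x":0.2,"y":0,"z":0,"ax":0,"ay":0,"az":0,"gripper":0.3},{"x":0.4,"y":0,"z":0,"ax":0,"ay":0,"az":0,"gripper":0.3},{"x":0.5,"y":0,"z":0,"ax":0,"ay":0,"az":0,"gripper":0.3},{"x":0.5,"y":0,"z":0,"ax":0,"ay":0,"az":0,"gripper":0.3}]'
python3 -m jog '[{"x":0.1,"y":0,"z":0,"ax":0,"ay":0,"az":0,"gripper":0.3},{"x":0.2,"y":0,"z":0,"ax":0,"ay":0,"az":0,"gripper":0.3},{"x":0.2,"y":0,"z":0,"ax":0,"ay":0,"az":0,"gripper":0.3},{"x":0.2,"y":0,"z":0,"ax":0,"ay":0,"az":0,"gripper":0.3}]'
python3 -c "
from h import *
go(-80,35,13.7)
cv2.imwrite('pics/w6.png',r.camera('wrist'));go(-80,35,13.7)"
```

```text
time_s: 5.35
tool_pos: [0.5376, -0.0509, 0.0167]
ee_rot: [-0.58, 0.404, 0.581, 0.402]
force: [1.0, -0.2, 5.5]
finger_gap: 0.0598
time_s: 5.75
tool_pos: [0.5377, -0.0511, 0.015]
ee_rot: [-0.581, 0.404, 0.581, 0.402]
force: [0.6, 0.4, 6.8]
finger_gap: 0.0598
t 5.75 xyz cm [ 0.13  0.01 -0.04] rot [-0.06 -0.05 -0.15] F [0.6 0.4 6.8] gap 0.0598 pos [ 0.5377 -0.0511  0.015 ]
fixture mm [-79.9  35.4  15. ]
t 5.8 xyz cm [ 0.13  0.01 -0.04] rot [-0.06 -0.05 -0.15] F [1.2 0.5 7.7] gap 0.0596 pos [ 0.5377 -0.0511  0.015 ]
fixture mm [-79.9  35.4  15. ]
```

View pics/w6.png

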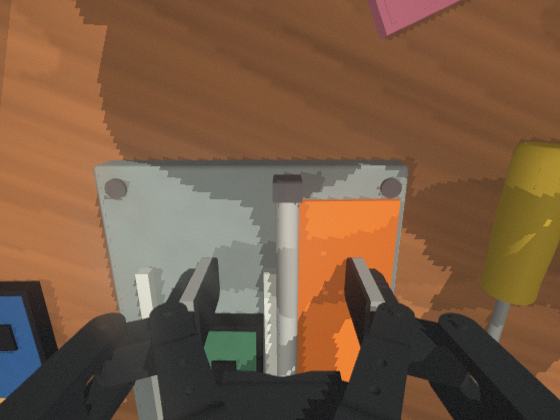

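```bash
python3 -m jog '[{"x":0.08,"y":0,"z":0,"ax":0,"ay":0,"az":0,"gripper":0.3},{"x":0.08,"y":0,"z":0,"ax":0,"ay":0,"az":0,"gripper":0.3},{"x":0.08,"y":0,"z":0,"ax":0,"ay":0,"az":0,"gripper":0.3}]'
python3 -c "
from h import *
go(-80,35,13.7)
cv2.imwrite('pics/sd7.png',cv2.resize(r.camera('side')[170:270,220:350],None,fx=5,fy=5,interpolation=cv2.INTER_CUBIC));go(-80,35,13.7)
cv2.imwrite('pics/sc7.png',cv2.resize(r.camera('scene')[170:270,190:320],None,fx=5,fy=5,interpolation=cv2.INTER_CUBIC));go(-80,35,13.7)"
```

```text
time_s: 6.1
tool_pos: [0.5377, -0.0511, 0.0147]
ee_rot: [-0.581, 0.404, 0.581, 0.402]
force: [-1.7, 0.1, 11.6]
finger_gap: 0.0601
t 6.1 xyz cm [ 0.1   0.02 -0.04] rot [-0.05 -0.06 -0.14] F [-1.7  0.1 11.6] gap 0.0601 pos [ 0.5377 -0.0511  0.0147]
fixture mm [-79.8  35.4  14.7]
t 6.15 xyz cm [ 0.1   0.02 -0.04] rot [-0.05 -0.06 -0.14] F [-1.   0.2 10.7] gap 0.0595 pos [ 0.5377 -0.0511  0.0147]
fixture mm [-79.8  35.4  14.7]
t 6.2 xyz cm [ 0.11  0.02 -0.03] rot [-0.06 -0.06 -0.14] F [-0.6 -1.6 11.7] gap 0.0597 pos [ 0.5378 -0.0511  0.0148]
fixture mm [-79.8  35.3  14.8]
```

View pics/sd7.png

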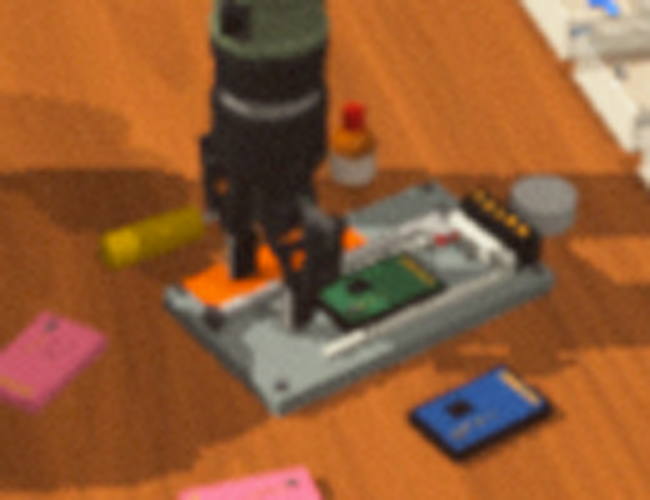

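View pics/sc7.png

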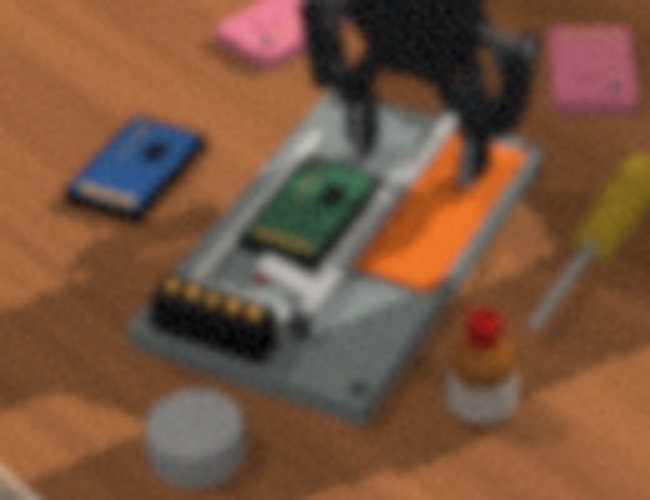

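```bash
python3 -m jog '[{"x":0,"y":-0.4,"z":0,"ax":0,"ay":0,"az":0,"gripper":0.3},{"x":0,"y":-0.8,"z":0,"ax":0,"ay":0,"az":0,"gripper":0.3},{"x":0,"y":-1.2,"z":0,"ax":0,"ay":0,"az":0,"gripper":0.3},{"x":0,"y":-1.6,"z":0,"ax":0,"ay":0,"az":0,"gripper":0.3},{"x":0,"y":-2.0,"z":0,"ax":0,"ay":0,"az":0,"gripper":0.3}]'
python3 -c "
from h import *
go(-21,35,14.7)
cv2.imwrite('pics/sc8.png',cv2.resize(r.camera('scene')[170:270,190:320],None,fx=5,fy=5,interpolation=cv2.INTER_CUBIC));go(-21,35,14.7)"
```

```text
time_s: 6.7
tool_pos: [0.5497, -0.0456, 0.0142]
ee_rot: [-0.578, 0.408, 0.584, 0.399]
force: [-16.8, -8.4, 26.3]
finger_gap: 0.0597
t 6.7 xyz cm [-0.12 -4.57 -0.12] rot [-0.07 -0.03 -0.9 ] F [-16.8  -8.4  26.3] gap 0.0597 pos [ 0.5497 -0.0456  0.0142]
fixture mm [-66.7  36.3  14.2]
t 6.75 xyz cm [-0.11 -4.48 -0.12] rot [-0.05 -0.02 -0.83] F [-15.9  -5.7  23.3] gap 0.0602 pos [ 0.5506 -0.0453  0.0142]
fixture mm [-65.8  36.3  14.2]
```

View pics/sc8.png

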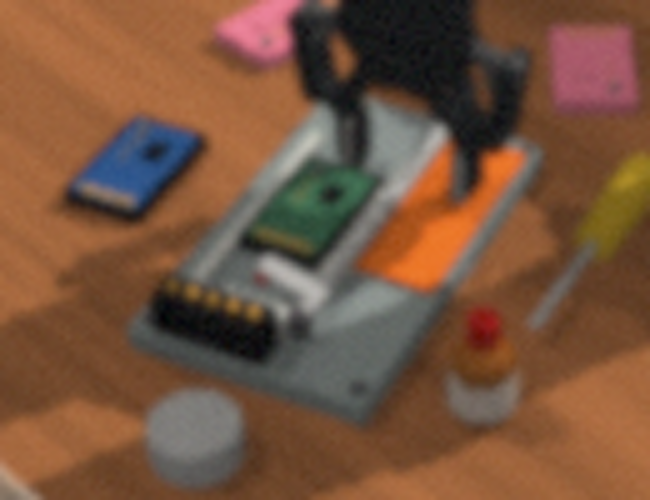

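```bash
python3 -m jog '[{"x":-0.06,"y":0,"z":0,"ax":0,"ay":0,"az":0,"gripper":0.3},{"x":-0.06,"y":0,"z":0,"ax":0,"ay":0,"az":0,"gripper":0.3},{"x":-0.06,"y":0,"z":0,"ax":0,"ay":0,"az":0,"gripper":0.3}]'
python3 -c "
from h import *
go(-21,35,14.7)"
```

```text
time_s: 7.05
tool_pos: [0.5505, -0.0453, 0.0144]
ee_rot: [-0.578, 0.407, 0.584, 0.399]
force: [-12.2, -5.8, 20.2]
finger_gap: 0.0601
t 7.05 xyz cm [-0.09 -4.49 -0.12] rot [-0.06 -0.03 -0.8 ] F [-12.2  -5.8  20.2] gap 0.0601 pos [ 0.5505 -0.0453  0.0144]
fixture mm [-65.9  36.2  14.4]
```

```bash
python3 -m jog '[{"x":-0.08,"y":0,"z":0,"ax":0,"ay":0,"az":-0.4,"gripper":0.3},{"x":-0.08,"y":-0.2,"z":0,"ax":0,"ay":0,"az":-0.4,"gripper":0.3},{"x":-0.08,"y":-0.4,"z":-0.05,"ax":0,"ay":0,"az":-0.4,"gripper":0.3},{"x":-0.08,"y":-0.6,"z":-0.1,"ax":0,"ay":0,"az":-0.4,"gripper":0.3},{"x":-0.08,"y":-0.8,"z":-0.1,"ax":0,"ay":0,"az":-0.4,"gripper":0.3}]'
python3 -c "
from h import *
go(-21,35,14.7)
cv2.imwrite('pics/w9.png',r.camera('wrist'))"
```

```text
time_s: 7.55
tool_pos: [0.5584, -0.0427, 0.0146]
ee_rot: [-0.579, 0.405, 0.583, 0.402]
force: [-11.9, -4.3, 15.0]
finger_gap: 0.0596
t 7.55 xyz cm [-0.04 -3.65 -0.1 ] rot [-0.05  0.07 -0.37] F [-11.9  -4.3  15. ] gap 0.0596 pos [ 0.5584 -0.0427  0.0146]
fixture mm [-57.5  36.   14.6]
```

View pics/w9.png

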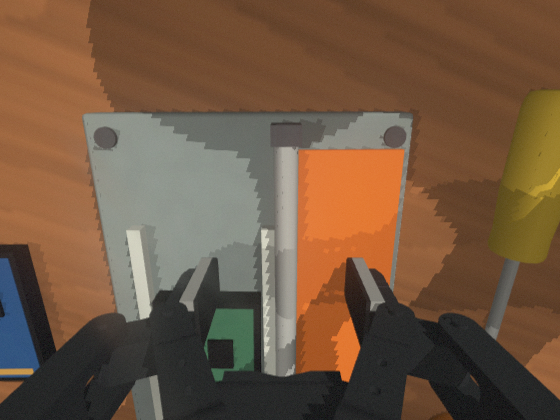

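```bash
python3 -c "
from h import *
c,n=np.cos(np.radians(YAW)),np.sin(np.radians(YAW))
for z in(.016,.026):
  for v in (292,308):
    w=ray('wrist',(240,v),z)[:2]-FX;print(z,v,(1000*np.array([c*w[0]+n*w[1],-n*w[0]+c*w[1]])).round(1))"
python3 -m jog '[{"x":-0.03,"y":-0.3,"z":0,"ax":0,"ay":0,"az":-0.2,"gripper":0.3},{"x":-0.03,"y":-0.6,"z":-0.05,"ax":0,"ay":0,"az":-0.2,"gripper":0.3},{"x":-0.03,"y":-0.9,"z":-0.1,"ax":0,"ay":0,"az":-0.2,"gripper":0.3},{"x":-0.03,"y":-1.2,"z":-0.1,"ax":0,"ay":0,"az":-0.2,"gripper":0.3},{"x":-0.03,"y":-1.5,"z":-0.1,"ax":0,"ay":0,"az":-0.2,"gripper":0.3}]'
python3 -c "
from h import *
go(-21,35,14.7)
cv2.imwrite('pics/sc10.png',cv2.resize(r.camera('scene')[170:270,190:320],None,fx=5,fy=5,interpolation=cv2.INTER_CUBIC));go(-21,35,14.7)"
```

```text
0.016 292 [-44.5  15.5]
0.016 308 [-35.3  15.1]
0.026 292 [-50.9  17. ]
0.026 308 [-42.3  16.6]
time_s: 8.1
tool_pos: [0.5735, -0.0382, 0.0148]
ee_rot: [-0.58, 0.403, 0.582, 0.403]
force: [-9.6, -2.9, 11.8]
finger_gap: 0.0595
t 8.1 xyz cm [ 0.   -2.09  0.01] rot [-0.05  0.07 -0.11] F [-9.6 -2.9 11.8] gap 0.0595 pos [ 0.5735 -0.0382  0.0148]
fixture mm [-41.9  34.9  14.8]
t 8.15 xyz cm [ 0.02 -2.01  0.02] rot [-0.04  0.06 -0.04] F [-7.9 -1.6 10.8] gap 0.0596 pos [ 0.5742 -0.038   0.0149]
fixture mm [-41.1  34.8  14.9]
```

View pics/sc10.png

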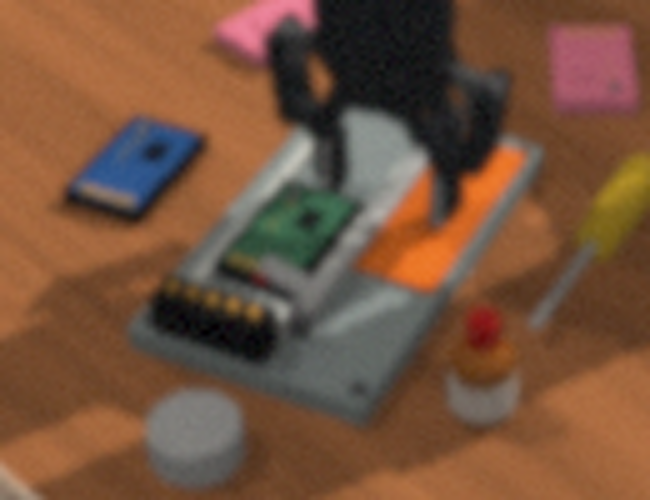

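```bash
python3 -m jog '[{"x":0.01,"y":-0.3,"z":0,"ax":0,"ay":0,"az":0,"gripper":0.3},{"x":0.01,"y":-0.6,"z":0,"ax":0,"ay":0,"az":0,"gripper":0.3},{"x":0.01,"y":-0.9,"z":0,"ax":0,"ay":0,"az":0,"gripper":0.3},{"x":0.01,"y":-1.2,"z":0,"ax":0,"ay":0,"az":0,"gripper":0.3},{"x":0.01,"y":-1.4,"z":0,"ax":0,"ay":0,"az":0,"gripper":0.3}]'
python3 -c "
from h import *
go(-21,35,14.7)"
```

```text
time_s: 8.65
tool_pos: [0.5871, -0.0335, 0.0148]
ee_rot: [-0.58, 0.403, 0.581, 0.403]
force: [-8.7, -2.8, 11.1]
finger_gap: 0.0599
t 8.65 xyz cm [ 0.01 -0.65  0.05] rot [-0.05  0.04 -0.07] F [-8.7 -2.8 11.1] gap 0.0599 pos [ 0.5871 -0.0335  0.0148]
fixture mm [-27.5  34.6  14.8]
```

```bash
python3 -m jog '[{"x":0,"y":-0.15,"z":0,"ax":0,"ay":0,"az":0,"gripper":0.3},{"x":0,"y":-0.3,"z":0,"ax":0,"ay":0,"az":0,"gripper":0.3},{"x":0,"y":-0.45,"z":0,"ax":0,"ay":0,"az":0,"gripper":0.3},{"x":0,"y":-0.45,"z":0,"ax":0,"ay":0,"az":0,"gripper":0.3}]'
python3 -c "
from h import *
go(-21,35,14.7)"
python3 -m jog '[{"x":0,"y":-0.1,"z":0,"ax":0,"ay":0,"az":0,"gripper":0.3},{"x":0,"y":-0.2,"z":0,"ax":0,"ay":0,"az":0,"gripper":0.3},{"x":0,"y":-0.2,"z":0,"ax":0,"ay":0,"az":0,"gripper":0.3}]'
python3 -c "
from h import *
go(-21,35,14.7)"
```

```text
time_s: 9.05
tool_pos: [0.5914, -0.0319, 0.0149]
ee_rot: [-0.581, 0.403, 0.581, 0.403]
force: [-8.4, -3.7, 12.1]
finger_gap: 0.0597
t 9.05 xyz cm [ 0.02 -0.19  0.05] rot [-0.05  0.04 -0.05] F [-8.4 -3.7 12.1] gap 0.0597 pos [ 0.5914 -0.0319  0.0149]
fixture mm [-22.9  34.5  14.9]
time_s: 9.35
tool_pos: [0.5919, -0.0317, 0.0148]
ee_rot: [-0.58, 0.404, 0.582, 0.402]
force: [-10.8, -3.5, 12.8]
finger_gap: 0.0603
t 9.35 xyz cm [ 0.01 -0.13  0.05] rot [-0.08  0.03 -0.21] F [-10.8  -3.5  12.8] gap 0.0603 pos [ 0.5919 -0.0317  0.0148]
fixture mm [-22.3  34.5  14.8]
```

```bash
python3 -m jog '[{"x":0,"y":-0.1,"z":0,"ax":0,"ay":0,"az":0,"gripper":0.3},{"x":0,"y":-0.2,"z":0,"ax":0,"ay":0,"az":0,"gripper":0.3},{"x":0,"y":-0.3,"z":0,"ax":0,"ay":0,"az":0,"gripper":0.3},{"x":0,"y":-0.3,"z":0,"ax":0,"ay":0,"az":0,"gripper":0.3}]'
python3 -c "
from h import *
go(-21,35,14.7)
cv2.imwrite('pics/w11.png',r.camera('wrist'))
cv2.imwrite('pics/sd11.png',cv2.resize(r.camera('side')[180:260,250:350],None,fx=7,fy=7,interpolation=cv2.INTER_CUBIC))
cv2.imwrite('pics/sc11.png',cv2.resize(r.camera('scene')[180:260,200:300],None,fx=7,fy=7,interpolation=cv2.INTER_CUBIC));go(-21,35,14.7)"
```

```text
time_s: 9.75
tool_pos: [0.592, -0.0316, 0.0147]
ee_rot: [-0.579, 0.406, 0.583, 0.401]
force: [-18.6, -8.3, 20.6]
finger_gap: 0.0596
t 9.75 xyz cm [ 0.   -0.12  0.04] rot [-0.12  0.   -0.53] F [-18.6  -8.3  20.6] gap 0.0596 pos [ 0.592  -0.0316  0.0147]
fixture mm [-22.2  34.6  14.7]
t 9.9 xyz cm [ 0.   -0.13  0.04] rot [-0.12  0.01 -0.52] F [-18.   -7.5  19.9] gap 0.0597 pos [ 0.5919 -0.0316  0.0147]
fixture mm [-22.3  34.6  14.7]
```

View pics/sc11.png

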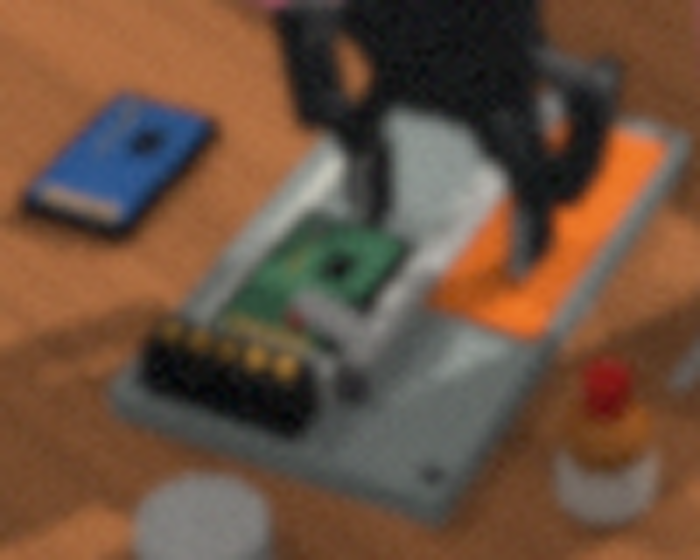

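View pics/sd11.png

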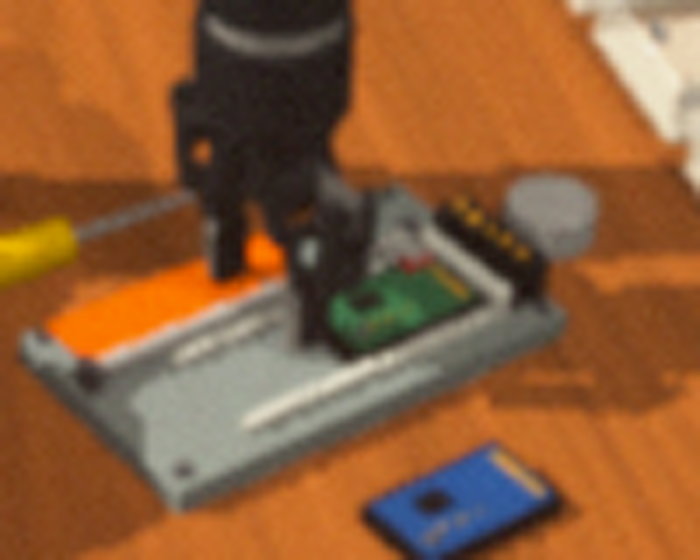

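View pics/w11.png

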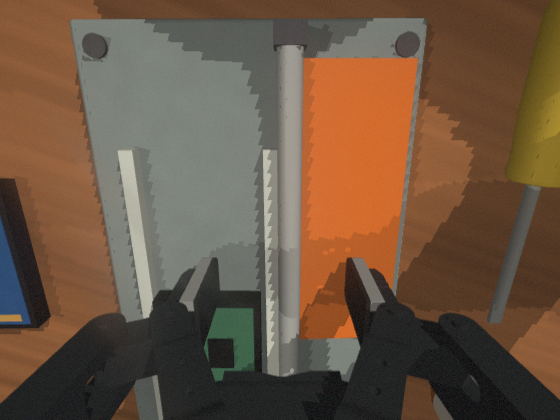

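```bash
python3 -m jog '[{"x":0,"y":0.3,"z":0,"ax":0,"ay":0,"az":0,"gripper":0.3},{"x":0,"y":0.6,"z":0,"ax":0,"ay":0,"az":0,"gripper":0.3},{"x":0,"y":0.9,"z":0,"ax":0,"ay":0,"az":0,"gripper":0.3},{"x":0,"y":1.2,"z":0,"ax":0,"ay":0,"az":0,"gripper":0.3},{"x":0,"y":1.2,"z":0,"ax":0,"ay":0,"az":0,"gripper":0.3}]'
python3 -c "
from h import *
go(-29,35,14.7)
s=r.sense();im=r.camera('wrist');cv2.imwrite('pics/w12.png',im[200:400,100:420])
for y in (-25,0,25):
  for z in (16,26): print(y,z,proj('wrist',fw(-10,y,z),s).round(1))
"
```

```text
time_s: 10.4
tool_pos: [0.5902, -0.033, 0.0161]
ee_rot: [0.583, -0.4, -0.579, -0.406]
force: [2.5, 3.4, 7.6]
finger_gap: 0.06
t 10.4 xyz cm [0.14 0.46 0.11] rot [-0.05  0.03  0.59] F [2.5 3.4 7.6] gap 0.06 pos [ 0.5902 -0.033   0.0161]
fixture mm [-24.4  33.9  16.1]
-25 16 [163.7 293.3]
-25 26 [156.5 305.5]
0 16 [213.7 293.2]
0 26 [209.5 305.4]
25 16 [263.7 293.2]
25 26 [262.6 305.4]
```

View pics/w12.png

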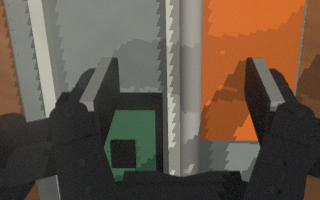

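```bash
python3 -m jog '[{"x":-0.5,"y":0,"z":0,"ax":0,"ay":0,"az":0,"gripper":0.3},{"x":-1.2,"y":0.2,"z":0,"ax":0,"ay":0,"az":0,"gripper":0.3},{"x":-2.5,"y":0.2,"z":0,"ax":0,"ay":0,"az":0,"gripper":0.3},{"x":-5,"y":0.2,"z":0,"ax":0,"ay":0,"az":0,"gripper":0.3},{"x":-9,"y":0.2,"z":0,"ax":0,"ay":0,"az":0,"gripper":0.3}]'
python3 -m jog '[{"x":-4,"y":0,"z":0,"ax":0,"ay":0,"az":0,"gripper":0.3},{"x":-8,"y":0,"z":0,"ax":0,"ay":0,"az":0,"gripper":0.3},{"x":-12,"y":0,"z":0,"ax":0,"ay":0,"az":0,"gripper":0.3},{"x":-12,"y":0,"z":0,"ax":0,"ay":0,"az":0,"gripper":0.3},{"x":-12,"y":0,"z":0,"ax":0,"ay":0,"az":0,"gripper":0.3}]'
python3 -c "
from h import *
go(0,35,230)
s=r.sense();im=r.camera('wrist');cv2.imwrite('pics/w13.png',im)
for m in [(-10,-25,26),(-10,25,26),(70,-25,26),(70,25,26),(-10,0,16),(-130,-48,16),(70,0,42)]: print(m,proj('wrist',fw(*m),s).round(1))
cv2.imwrite('pics/sc13.png',cv2.resize(r.camera('scene')[180:260,200:300],None,fx=7,fy=7,interpolation=cv2.INTER_CUBIC))
"
```

```text
time_s: 10.95
tool_pos: [0.5835, -0.0345, 0.1044]
ee_rot: [-0.58, 0.402, 0.581, 0.404]
force: [0.4, -1.3, 0.6]
finger_gap: 0.0597
time_s: 11.45
tool_pos: [0.5857, -0.0351, 0.2268]
ee_rot: [0.583, -0.401, -0.579, -0.405]
force: [-0.6, 0.9, 0.2]
finger_gap: 0.0598
t 11.45 xyz cm [-0.3  -2.94  0.15] rot [-0.06 -0.08  0.47] F [-0.6  0.9  0.2] gap 0.0598 pos [ 0.5857 -0.0351  0.2268]
fixture mm [-29.4  33.5 226.8]
(-10, -25, 26) [227.9 191.1]
(-10, 25, 26) [274.  191.1]
(70, -25, 26) [231.6 257.3]
(70, 25, 26) [274.6 257.3]
(-10, 0, 16) [251.8 188.6]
(-130, -48, 16) [199.9  72.7]
(70, 0, 42) [251.9 264.1]
```

View pics/w13.png

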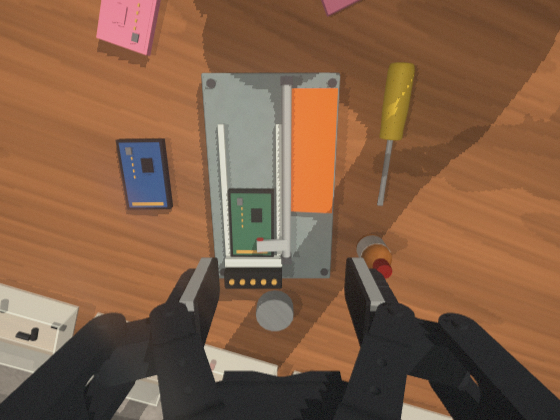

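View pics/sc13.png

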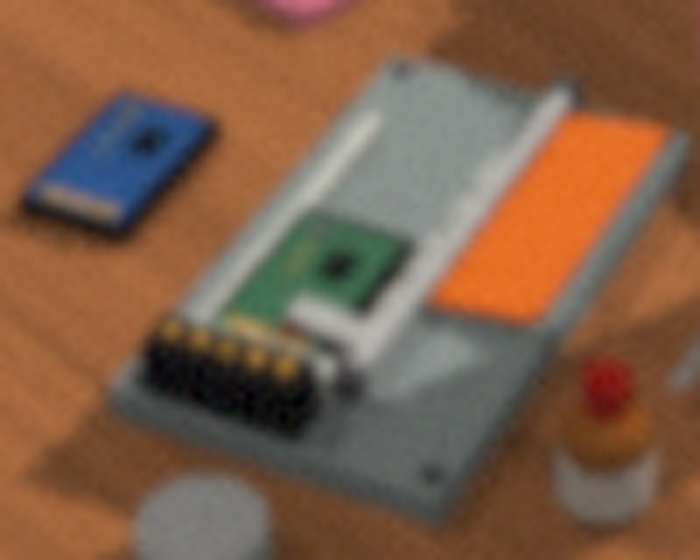

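```bash
python3 -c "
from h import *
im=r.camera('wrist');cv2.imwrite('pics/w14.png',cv2.resize(im[170:300,200:340],None,fx=4.5,fy=4.5,interpolation=cv2.INTER_CUBIC))
"
```

```text
(no output)
```

View pics/w14.png

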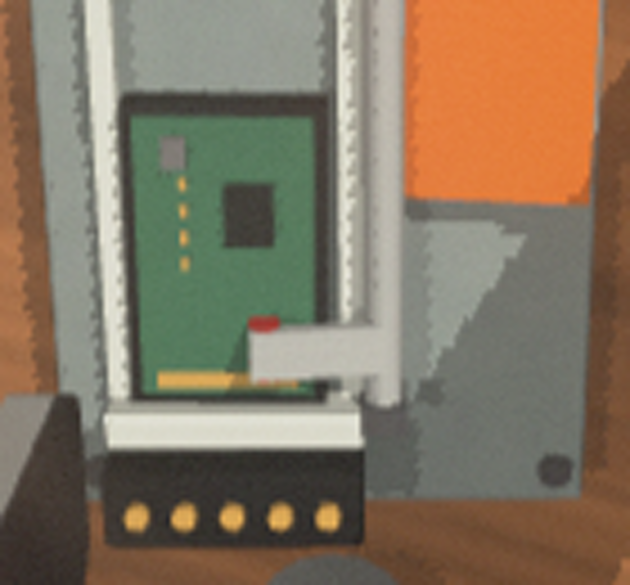

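```bash
python3 -c "
from h import *
print(r.sense()['force'].round(1),r.hand_in())"
```

```text
the job is handed in; nothing more can be done
[ 0.1 -0.1 -0.6] None
```

The board is home against the end stop with the jaw down on it, and I handed the job in at about 11.5 s of the 48 s allowed.

**What I did:** I set the fingers 60 mm apart. One fingertip pressed the paddle down to its stop, and the other pushed the board along the channel under the raised jaw. At the end I commanded about 3 mm more push and the board did not move, while the push force rose from about 11 N to 20 N. I then backed off with the paddle still held down, let the paddle up and lifted clear.

**Last checks:**
- **Board:** its rear edge appears where a fully home board should be (x = -10 mm in the fixture's frame, good to about 1–2 mm), and its front is flush with the stop in the wrist picture. The finger stopped about 1 mm short of the position I had worked out, within that same margin.
- **Clip:** the jaw pad rests on the board and the paddle is back up.
- **Bystanders:** the spare board, bottle, screwdriver and tin look unmoved, as do the pink look-alikes where they show in the last pictures. I did not look at the meter, bin or jar again, but the arm did not work near them.
- **Robot:** it reads about 0 N and touches nothing.

**One thing off plan:** early in the push, friction on the paddle was higher than expected, at about 26 N downward and 19 N sideways. I eased the press by about 1.5 mm, and the downward force stayed at or above about 7 N until I released the paddle.

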